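# Open the jar of bolts in the bench holder

## Task

Two identical capped jars stand on the packing bench, each with a sample of its contents beside it, on the side away from the robot: a bolt standing on its head, or a flat washer. Seat the jar of bolts, still capped, in the square pocket of the bench holder so that it cannot turn, and unscrew its tight cap anticlockwise just until the threads let go, about a quarter turn. Lift the cap straight off and finish holding it level in the gripper just above the open jar, some 3 cm over its mouth, with the jar still seated; leave the other jar, the samples and everything else alone.

Things in the scene. Friction and masses are not known exactly. Their poses are not given: they have to be found in the camera images.
- jar_a: square grey plastic jar, the same as the other, loose, 0.4 kg: body 60 x 60 x 72 mm, round neck to 96 mm. Origin: centre of underside, z up, x and y square to its sides. Its black cap is tight (0.3 to 0.7 Nm; on the bench the jar would turn with it): a sprung rubber seal on the mouth (98 mm up) pushes the cap up with some 15 N
- jar_b: square grey plastic jar, the same as the other, loose, 0.4 kg: body 60 x 60 x 72 mm, round neck to 96 mm. Origin: centre of underside, z up, x and y square to its sides. Its black cap is tight (0.3 to 0.7 Nm; on the bench the jar would turn with it): a sprung rubber seal on the mouth (98 mm up) pushes the cap up with some 15 N
- cap_a: cap of jar_a: round ribbed black cap, 58 mm wide, 26 high, 50 g; the jar can be carried by it. Origin: centre of lower rim, z up; tight, it is 78 mm above the jar's underside, x within 5 degrees of the jar's. Two thread lugs let go when it is turned anticlockwise (from above) 62 degrees relative to the jar, and catch again beyond 115; it then rises 2 mm at most by itself
- cap_b: cap of jar_b, the same as cap_a
- bolt: steel hex bolt standing on its head: head 32 mm across and 13 mm high, shank 18 mm thick, 48 mm high in all; it stands about 80 mm from the middle of the jar of bolts, on the side away from the robot (+x). Origin: centre of its underside
- washer: flat steel washer, 44 mm outside, 21 mm hole, 5 mm thick, lying about 80 mm from the middle of the jar of washers, on the side away from the robot. Origin: centre of its underside
- pocket (a point): centre of the floor of the holder's pocket, 6 mm above the bench, x and y square to its sides. Aluminium block 110 x 110 x 24 mm fixed to the bench; pocket 65 x 65 mm, 18 mm deep, 4 mm chamfer at the mouth. A seated jar has 2.5 mm play each side and gives about 5 degrees when twisted, then binds; any of the four square ways round will do
- carton: open cardboard box 160 x 120 x 70 mm, a bystander. Origin: centre of its underside
- tape: core of a tape roll, a ring 100 mm across and 48 mm high, a bystander. Origin: centre of its underside
- spray: aluminium can 60 mm across and 170 mm high, a bystander. Origin: centre of its underside

How it is judged (in metres and radians):
On the way, in this order (a step that is already met when the one before it is completed fails the run):
1. the jar of bolts sits in the holder's pocket with its cap still on and tight (((horizontal distance between bolt and jar_b above 0.16 m and distance of jar_b from where it was at the start of the episode below 0.03 m and horizontal distance between jar_a and pocket below 0.006 m and height (world z) of jar_a below 0.0095 m and angle between jar_a's own z axis and vertical below 0.08 rad and z of cap_a in the frame of jar_a below 0.084 m and angle between the x axis of cap_a and the x axis of jar_a, either way round below 0.6 rad) or (horizontal distance between bolt and jar_a above 0.16 m and distance of jar_a from where it was at the start of the episode below 0.03 m and horizontal distance between jar_b and pocket below 0.006 m and height (world z) of jar_b below 0.0095 m and angle between jar_b's own z axis and vertical below 0.08 rad and z of cap_b in the frame of jar_b below 0.084 m and angle between the x axis of cap_b and the x axis of jar_b, either way round below 0.6 rad))), for 0.2 s.
2. with the jar in the pocket, the cap is turned until its threads let go, before it is lifted (((horizontal distance between bolt and jar_b above 0.16 m and distance of jar_b from where it was at the start of the episode below 0.03 m and horizontal distance between jar_a and pocket below 0.006 m and height (world z) of jar_a below 0.0095 m and angle between jar_a's own z axis and vertical below 0.08 rad and z of cap_a in the frame of jar_a below 0.088 m and angle between the x axis of cap_a and the x axis of jar_a, either way round above 0.9 rad) or (horizontal distance between bolt and jar_a above 0.16 m and distance of jar_a from where it was at the start of the episode below 0.03 m and horizontal distance between jar_b and pocket below 0.006 m and height (world z) of jar_b below 0.0095 m and angle between jar_b's own z axis and vertical below 0.08 rad and z of cap_b in the frame of jar_b below 0.088 m and angle between the x axis of cap_b and the x axis of jar_b, either way round above 0.9 rad))), for 0.1 s.
At the end, for the whole second after the job is handed in: jar of bolts in the pocket (6 mm), on its floor, upright (0.08 rad); its cap held still by the fingers, turned 46 to 134 deg, clear of the jar, level (0.26 rad), rim 5 to 80 mm above the mouth (98 mm up the jar), within 25 mm of its axis; other jar unmoved (30 mm), cap tight (0.35 rad) (((horizontal distance between bolt and jar_b above 0.16 m and distance of jar_b from where it was at the start of the episode below 0.03 m and horizontal distance between jar_a and pocket below 0.006 m and height (world z) of jar_a below 0.0095 m and angle between jar_a's own z axis and vertical below 0.08 rad and z of cap_a in the frame of jar_a between 0.103 and 0.18 m and horizontal distance between cap_a and jar_a below 0.025 m and angle between cap_a's own z axis and vertical below 0.26 rad and contact force between cap_a and the fingers above 2 N and contact force between cap_a and jar_a below 0.05 N and linear speed of cap_a below 0.03 m/s and angle between the x axis of cap_a and the x axis of jar_a, either way round above 0.8 rad and z of cap_b in the frame of jar_b below 0.084 m and angle between the x axis of cap_b and the x axis of jar_b, either way round below 0.35 rad) or (horizontal distance between bolt and jar_a above 0.16 m and distance of jar_a from where it was at the start of the episode below 0.03 m and horizontal distance between jar_b and pocket below 0.006 m and height (world z) of jar_b below 0.0095 m and angle between jar_b's own z axis and vertical below 0.08 rad and z of cap_b in the frame of jar_b between 0.103 and 0.18 m and horizontal distance between cap_b and jar_b below 0.025 m and angle between cap_b's own z axis and vertical below 0.26 rad and contact force between cap_b and the fingers above 2 N and contact force between cap_b and jar_b below 0.05 N and linear speed of cap_b below 0.03 m/s and angle between the x axis of cap_b and the x axis of jar_b, either way round above 0.8 rad and z of cap_a in the frame of jar_a below 0.084 m and angle between the x axis of cap_a and the x axis of jar_a, either way round below 0.35 rad))); the arm keeps its last pose, push and grip.
It fails at once if both jars were moved (by more than 30 mm) (distance of each of jar_a, jar_b from where it was at the start of the episode above 0.03 m).
It fails at once if a sample was moved by more than 30 mm or tipped over (distance of any of bolt, washer from where it was at the start of the episode above 0.03 m or angle between bolt's own z axis and vertical above 0.7 rad).
It fails at once if a bystander was moved by more than 30 mm (distance of any of carton, tape, spray from where it was at the start of the episode above 0.03 m).
It also fails if it takes over 48 s, if anything falls off the work surface, if the arm or the gripper's body presses on something with over 40 N, if the wrist force passes 120 N, or if a joint passes its speed limit or range.

## Robot

A 6-joint arm with a two-finger parallel gripper is mounted at the origin on the work surface. World frame = base frame: x ahead of the robot, y to its left, z up, the work surface at z = 0. Lengths are in mm, angles in rad, forces in N, time in s.
With the tool pointing down it reaches from about 350 to 775 mm from the base axis. Payload 7.3 kg.
Tool frame: the origin (TCP) lies midway between the tips of the shut fingers; the grasp point (between the pads) lies bot.tcp_to_grasp behind it (bot.tcp_to_grasp is the distance from the TCP to the grasp point, in mm); z points along the fingers, y is the direction in which the jaws open and shut (so a half turn about z gives the same grasp; the last joint's range is limited). The gripper opens to 92 mm and grips with 3 to 60 N. Pads are 19 mm wide; open, the fingers measure 130 mm over their backs; the gripper's body (75 mm by 190 mm) begins 47 mm behind the grasp point.
Start: joints at [-1.415, 0.342, 1.524, -0, 1.275, -0.146], TCP at [156.073, -501.284, 226.741] pointing down, gripper open.
Joint ranges: [-2.53, 2.53], [-0.77, 2.02], [0.04, 2.7], [-1, 4.14], [0.28, 2.66], [-3.11, 3.11]. Speed limits (rad/s): [2.57, 2.57, 3.14, 3.14, 3.14, 3.14].

## Interface

Orientations are given as [roll, pitch, yaw] about the fixed x, y, z axes, in that order (R = Rz(yaw) Ry(pitch) Rx(roll)).
In Python, from plant import bot gives the robot as it stands.
- The arm moves only by the shell command python3 -m inch 'ROWS'. ROWS is JSON, one flat list of numbers, 7 for each row, row after row: the shift along the world's x, y, z in cm, then the turn, a rotation vector about the world's x, y, z in degrees, then the gripper command: -1 is shut, 1 is fully open, values between are in proportion. In form: [tx, ty, tz, ax, ay, az, fingers, tx, ty, tz, ax, ay, az, fingers, ...]. A call has exactly 5 rows; each row is the pose to reach, as a shift and turn from the pose measured when the call began; what a row does not reach only later rows make up. A row lasts 1/10 s, in which the tool goes at most 50 mm and 8.59 degrees, less where a joint would pass 70% of its speed; a pose out of reach is approached as far as the arm can. A call with a gripper value outside its range is refused whole. The fingers move at their own pace and stop on an object; the grip force is fixed at half the most. Time passes only in rows, so rows that repeat a pose let the fingers close, or fill a call up. It gives the time, the measured TCP pose, the force and the opening at its end, in the units of the state.
- bot.get_obs(): the state, without advancing time (a new reading comes with each control period).
- bot.capture(name): name is "side" or "top" or "wrist"; returns the picture (480x640x3 uint8, red, green, blue); there is no depth.
- bot.calibration(name): a dict with "fx", "fy", "cx", "cy" (pixels), "cam_to_world" (4x4, takes a point from camera to world coordinates). Camera axes: x right, y down, z forward; pixel columns grow to the right and rows downward; lengths in mm; the calibration is good to about 2 mm. A picture is of the moment at which its call begins: read the wrist's pose just before it. calibration takes no time and is no camera call; for the wrist camera it gives the pose at the moment of the call.
- bot.close_job(): hands the job in, once; it reports no verdict.
The state is a dict: "time": time; "joint_positions": joint angles; "dq": joint speeds; "tau": joint torques, N m; "tool_pos": TCP position; "tcp_rot": TCP orientation; "contact_force": force on the tool from outside, world axes, zero at the start; "moment": the same for the moment, N m; "grip_width": finger opening in mm.
Only numpy, scipy, OpenCV 4.12 (cv2) and the standard library are available. Lean on these libraries where they do the work, as an engineer would, in place of code of your own. Each camera call takes 0.05 s, during which the arm holds its last target.

## Working session

There is one attempt and no reset: what is moved stays moved. The work goes in short steps, Python scripts to look and compute and a shell command to move; the robot and the scene stay as the last step left them, time stands still between calls to the robot, and variables do not carry over. Pictures are saved under pics/ and viewed, and the job is handed in when it is done.

```bash
ls; mkdir -p pics; python3 - <<'E'
from plant import bot
import cv2
o=bot.get_obs();print(o, bot.tcp_to_grasp)
for n in("top","side"):
    cv2.imwrite(f"pics/{n}0.png",bot.capture(n)[:,:,::-1]);c=bot.calibration(n);print(n,c)
E
```

```text
pics
{'time': 0.0, 'joint_positions': array([-1.41504043e+00,  3.42714932e-01,  1.52502762e+00,  6.13273621e-06,
        1.27540514e+00, -1.46018865e-01]), 'dq': array([ 0.00092372,  0.00013309, -0.00033943,  0.00094053,  0.00092895,
       -0.00085831]), 'tau': array([ 2.56048981e-03, -4.31234980e+01, -2.44224536e+01,  7.19659659e-02,
        5.58728515e-02, -1.49826355e-04]), 'tool_pos': array([ 155.98662942, -500.85756969,  226.04531411]), 'tcp_rot': array([-3.14005502e+00, -2.32060258e-04,  3.01772790e-01]), 'contact_force': array([-0.53580286, -0.09342611, -0.08202862]), 'moment': array([0.04966843, 0.03429871, 0.00215379]), 'grip_width': 92.09219015190844} 18.8
top {'fx': 541.6766764163834, 'fy': 541.6766764163834, 'cx': 320.2003430189362, 'cy': 234.79335461820017, 'cam_to_world': array([[ 3.83604907e-04, -9.95013806e-01,  9.97365498e-02,
         4.53581149e+02],
       [-9.99998703e-01, -5.37695280e-04, -1.51809761e-03,
        -2.27006444e+01],
       [ 1.56415596e-03, -9.97358381e-02, -9.95012722e-01,
         1.35624536e+03],
       [ 0.00000000e+00,  0.00000000e+00,  0.00000000e+00,
         1.00000000e+00]])}
side {'fx': 609.691274082152, 'fy': 609.691274082152, 'cx': 326.3789031121874, 'cy': 235.9418364641707, 'cam_to_world': array([[-9.84970496e-01, -1.42136473e-01,  9.81343208e-02,
         4.32889330e+02],
       [-1.72146639e-01,  7.61482843e-01, -6.24907525e-01,
         9.64237430e+02],
       [ 1.40945497e-02, -6.32408969e-01, -7.74506449e-01,
         1.24471101e+03],
       [ 0.00000000e+00,  0.00000000e+00,  0.00000000e+00,
         1.00000000e+00]])}
```

View pics/top0.png

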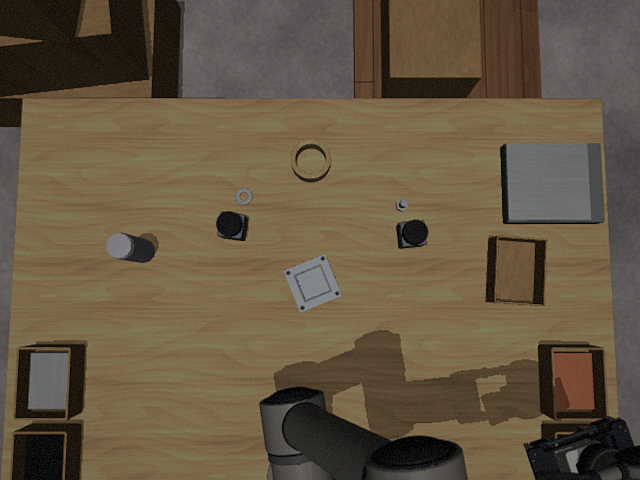

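View pics/side0.png

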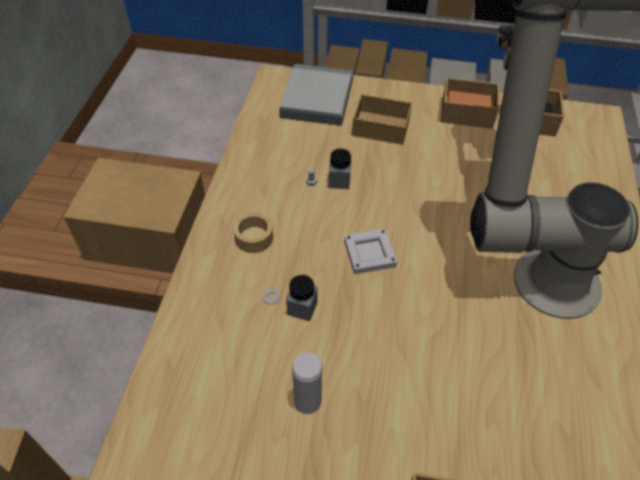

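The bolt at top pixel (402,205) stands beside the right-hand jar, whose cap is at (414,233). The washer at (244,197) is beside the left jar, and the holder is at (313,283). I'll enlarge these.

```bash
python3 - <<'E'
import cv2,numpy as np
im=cv2.imread("pics/top0.png")
a=cv2.resize(im[190:260,375:445],None,fx=8,fy=8,interpolation=cv2.INTER_CUBIC)
cv2.imwrite("pics/j.png",cv2.convertScaleAbs(a,alpha=2.0))
a=cv2.resize(im[245:320,275:350],None,fx=8,fy=8,interpolation=cv2.INTER_CUBIC)
cv2.imwrite("pics/h.png",a)
E
```

```text
(no output)
```

View pics/j.png

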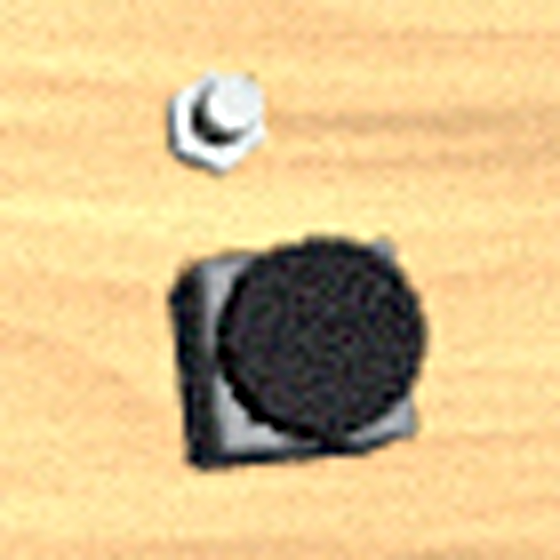

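View pics/h.png

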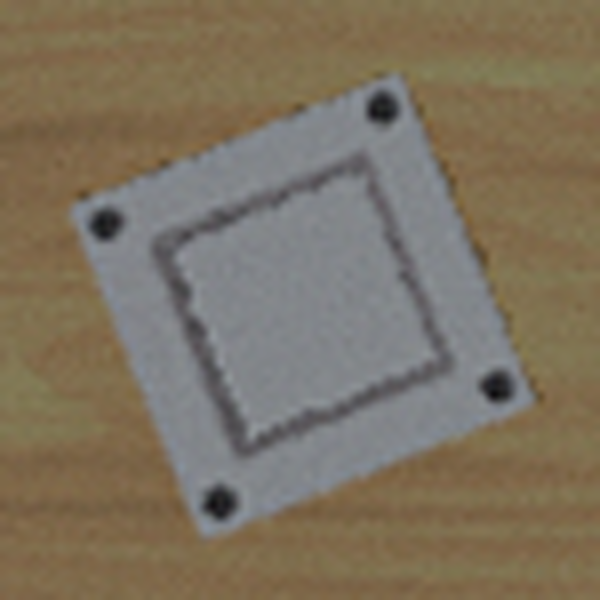

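```bash
cat > h.py <<'E'
import numpy as np
from plant import bot
def ray(n,u,v,z,c=None):
    c=c or bot.calibration(n);T=c["cam_to_world"]
    d=T[:3,:3]@np.array([(u-c["cx"])/c["fx"],(v-c["cy"])/c["fy"],1.])
    o=T[:3,3];return (o+d*(z-o[2])/d[2])
E
python3 - <<'E'
from h import *
def P(x,y,ox,oy,z): return ray("top",(x+.5)/8-.5+ox,(y+.5)/8-.5+oy,z)
np.set_printoptions(precision=1,suppress=True)
print("cap",P(323,339,375,190,104),"bolt",P(233,100,375,190,48))
q=np.array([P(x,y,375,190,72) for x,y in[(205,265),(390,243),(412,428),(225,450)]])
print(q,q.mean(0))
for s in([(397,75),(533,403),(207,535),(73,208)],[(382,108),(497,386),(220,503),(106,224)]):
    q=np.array([P(x,y,275,245,24) for x,y in s]);print(q.mean(0),[np.degrees(np.arctan2(*(q[(i+1)%4]-q[i])[[1,0]])) for i in range(4)])
from scipy.spatial.transform import Rotation as R
print(bot.get_obs()["tool_pos"])
c=bot.calibration("wrist");print(c)
E
```

```text
cap [ 585.9 -244.9  104. ] bolt [ 665.2 -228.6   48. ]
[[ 611.5 -215.7   72. ]
 [ 618.1 -271.1   72. ]
 [ 562.7 -276.6   72. ]
 [ 556.1 -220.9   72. ]] [ 587.1 -246.1   72. ]
[469.3  -5.6  24. ] [np.float64(-157.5218951460216), np.float64(111.91182129362734), np.float64(22.664475468893084), np.float64(-67.6321054104334)]
[469.3  -5.2  24. ] [np.float64(-157.53699637038673), np.float64(112.77634095025063), np.float64(22.57702879912112), np.float64(-67.16628700842885)]
[ 156.  -500.9  226.1]
{'fx': 430.7886246150997, 'fy': 430.7886246150997, 'cx': 321.0208094609052, 'cy': 243.10357768499605, 'cam_to_world': array([[   0.3,   -0.9,   -0.3,  224.3],
       [  -1. ,   -0.3,   -0.1, -479.4],
       [  -0. ,    0.3,   -1. ,  384.8],
       [   0. ,    0. ,    0. ,    1. ]])}
```

```bash
python3 -m inch '[43,25.6,-1,0,0,-11,1,43,25.6,-1,0,0,-11,1,43,25.6,-1,0,0,-11,1,43,25.6,-1,0,0,-11,1,43,25.6,-1,0,0,-11,1]'
```

```text
time: 0.6
tool_pos: [368.3, -374.2, 221.2]
tcp_rot: [-3.14, 0.0, 0.11]
contact_force: [-0.5, -0.8, 0.4]
grip_width: 91.7
```

```bash
python3 -m inch '[21.8,12.9,-1,0,0,0,1,21.8,12.9,-1,0,0,0,1,21.8,12.9,-1,0,0,0,1,21.8,12.9,-1,0,0,0,1,21.8,12.9,-1,0,0,0,1]'; python3 -m inch '[0,0,0,0,0,0,1,0,0,0,0,0,0,1,0,0,0,0,0,0,1,0,0,0,0,0,0,1,0,0,0,0,0,0,1]'
python3 - <<'E'
from h import *
import cv2
c=bot.calibration("wrist");o=bot.get_obs();print(o["tool_pos"],o["tcp_rot"])
im=bot.capture("wrist");cv2.imwrite("pics/w1.png",cv2.convertScaleAbs(im[:,:,::-1],alpha=1.5))
np.save("w1.npy",c,allow_pickle=True)
E
```

```text
time: 1.1
tool_pos: [583.2, -246.5, 211.0]
tcp_rot: [-3.139, 0.001, 0.11]
contact_force: [0.5, -1.5, 0.3]
grip_width: 91.8
time: 1.6
tool_pos: [582.3, -247.6, 211.4]
tcp_rot: [-3.14, 0.001, 0.108]
contact_force: [-0.6, 0.3, -0.2]
grip_width: 91.9
[ 582.2826452  -247.57399378  211.37308164] [-3.13977028e+00  5.63862562e-04  1.07701450e-01]
```

View pics/w1.png

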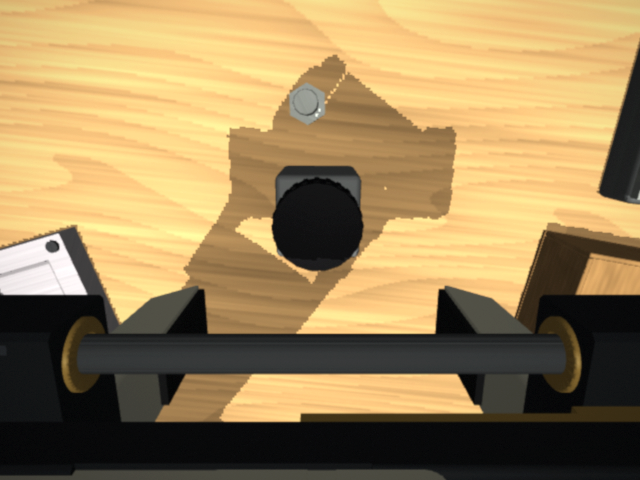

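Wrist view: the bolt is at (307,101), the jar square-on, and the cap's top disc is centred at about (318,224), spanning 273–363 horizontally and 178–270 vertically.

```bash
python3 - <<'E'
from h import *
import cv2
c=np.load("w1.npy",allow_pickle=True).item()
for p in[(273,224),(363,224),(318,178),(318,270),(318,224)]: print(p,ray("w",*p,104,c).round(1))
for p in[(277,180),(359,180)]: print(p,ray("w",*p,72,c).round(1))
im=cv2.imread("pics/w1.png");cv2.imwrite("pics/w1c.png",cv2.convertScaleAbs(cv2.resize(im[150:290,250:390],None,fx=4.2,fy=4.2,interpolation=2),alpha=2.5))
E
```

```text
(273, 224) [ 588.7 -215.8  104. ]
(363, 224) [ 594.8 -272.4  104. ]
(318, 178) [ 620.6 -241.1  104. ]
(318, 270) [ 561.1 -247.3  104. ]
(318, 224) [ 591.8 -244.1  104. ]
(277, 180) [ 612.3 -213.2   72. ]
(359, 180) [ 618.3 -269.5   72. ]
```

View pics/w1c.png

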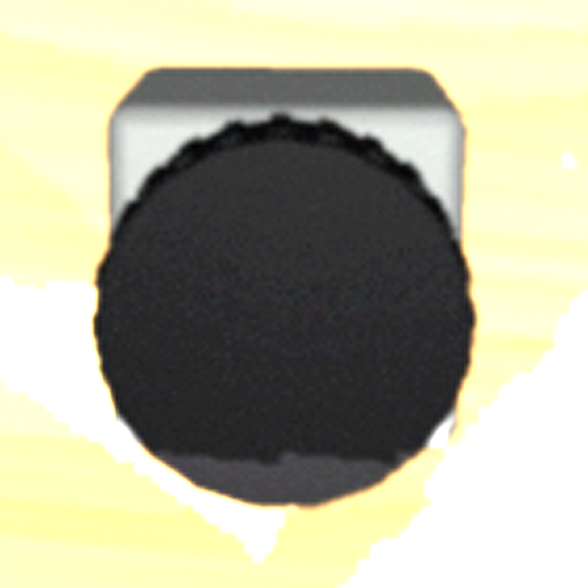

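```bash
python3 -m inch '[0.6,0.3,-3,0,0,0,1,0.6,0.3,-7,0,0,0,1,0.6,0.3,-11,0,0,0,1,0.6,0.3,-13.4,0,0,0,1,0.6,0.3,-13.4,0,0,0,1]'
```

```text
time: 2.15
tool_pos: [585.8, -243.8, 73.7]
tcp_rot: [-3.135, 0.007, 0.107]
contact_force: [-0.4, 0.1, -0.1]
grip_width: 92.2
```

```bash
python3 -m inch '[0.2,-0.05,0.4,0,0,0,1,0.2,-0.05,0.4,0,0,0,-1,0.2,-0.05,0.4,0,0,0,-1,0.2,-0.05,0.4,0,0,0,-1,0.2,-0.05,0.4,0,0,0,-1]';python3 -m inch '[0,0,0,0,0,0,-1,0,0,0,0,0,0,-1,0,0,0,0,0,0,-1,0,0,0,0,0,0,-1,0,0,0,0,0,0,-1]'
```

```text
time: 2.65
tool_pos: [588.1, -244.4, 78.5]
tcp_rot: [-3.136, 0.006, 0.107]
contact_force: [-0.4, 0.1, 0.1]
grip_width: 64.9
time: 3.15
tool_pos: [588.1, -244.3, 78.6]
tcp_rot: [-3.136, 0.006, 0.107]
contact_force: [-0.9, 1.7, 0.8]
grip_width: 57.8
```

```bash
python3 -m inch '[0,0,1.5,0,0,0,-1,0,0,4,0,0,0,-1,0,0,6,0,0,0,-1,-1,2,7,0,0,0,-1,-3,6,7,0,0,4,-1]'; python3 -m inch '[-3,5.5,0,0,0,4,-1,-6,11.5,0,0,0,8,-1,-8.5,17,0,0,0,12,-1,-8.9,17.9,0,0,0,12.5,-1,-8.9,17.9,0,0,0,12.5,-1]';python3 - <<'E'
from plant import bot
import cv2
o=bot.get_obs();print(o["contact_force"],o["grip_width"])
im=bot.capture("top")[:,:,::-1];cv2.imwrite("pics/t2.png",im)
im=bot.capture("side")[:,:,::-1];cv2.imwrite("pics/s2.png",im)
E
```

```text
time: 3.65
tool_pos: [559.2, -186.6, 149.2]
tcp_rot: [-3.139, 0.003, 0.175]
contact_force: [0.5, 0.8, -5.8]
grip_width: 58.0
time: 4.15
tool_pos: [466.0, -2.9, 148.2]
tcp_rot: [-3.135, 0.007, 0.398]
contact_force: [-0.6, -0.1, -6.5]
grip_width: 58.0
[-0.56070647 -0.08926639 -6.52970061] 57.95731314581015
```

View pics/s2.png

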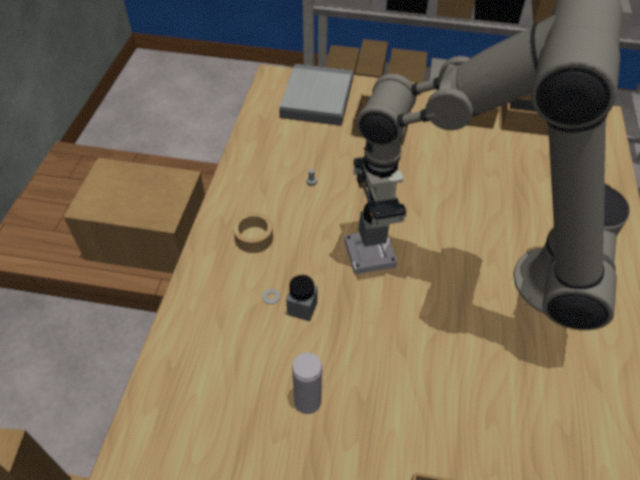

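View pics/t2.png

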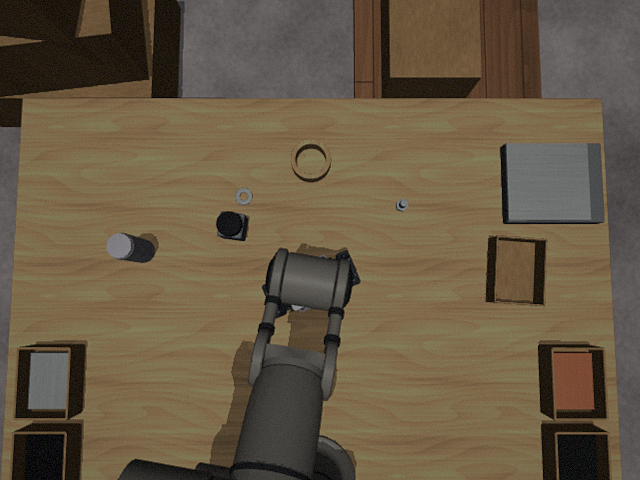

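The jar hangs just over the holder (side pixel 372,235) and nothing else has moved. I'll check the alignment from the wrist and side cameras.

```bash
python3 - <<'E'
from h import *
import cv2
o=bot.get_obs();c=bot.calibration("wrist");print(o["tool_pos"],o["tcp_rot"])
im=bot.capture("wrist");cv2.imwrite("pics/w2.png",im[:,:,::-1]);np.save("w2.npy",c,allow_pickle=True)
s=cv2.imread("pics/s2.png");cv2.imwrite("pics/s2c.png",cv2.convertScaleAbs(cv2.resize(s[195:280,330:410],None,fx=7,fy=7,interpolation=2),alpha=1.8))
E
```

```text
[469.71799483  -6.68141752 148.92999391] [-3.13939195e+00  3.13747901e-03  3.95316629e-01]
```

View pics/w2.png

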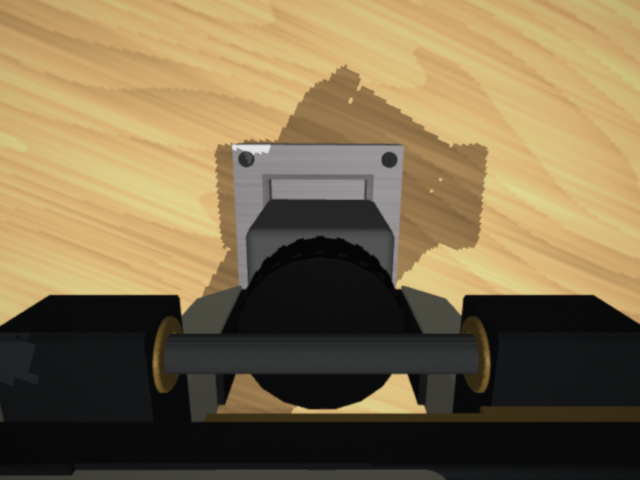

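View pics/s2c.png

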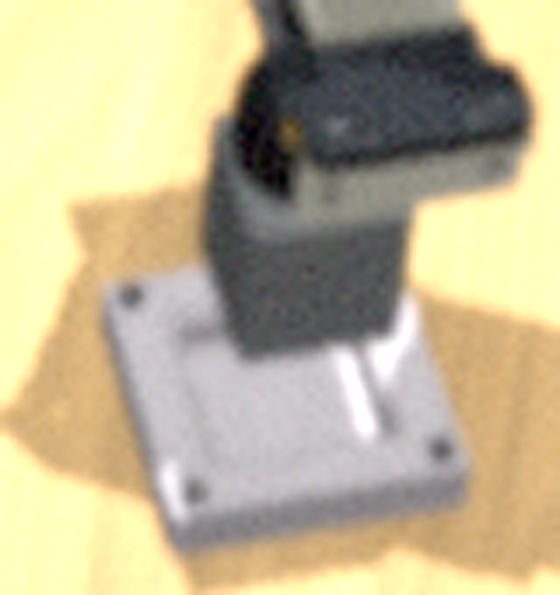

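```bash
python3 - <<'E'
import cv2
s=cv2.imread("pics/w2.png");cv2.imwrite("pics/w2c.png",cv2.convertScaleAbs(cv2.resize(s[135:260,220:420],None,fx=4,fy=4,interpolation=2),alpha=1.5))
E
```

```text
(no output)
```

View pics/w2c.png

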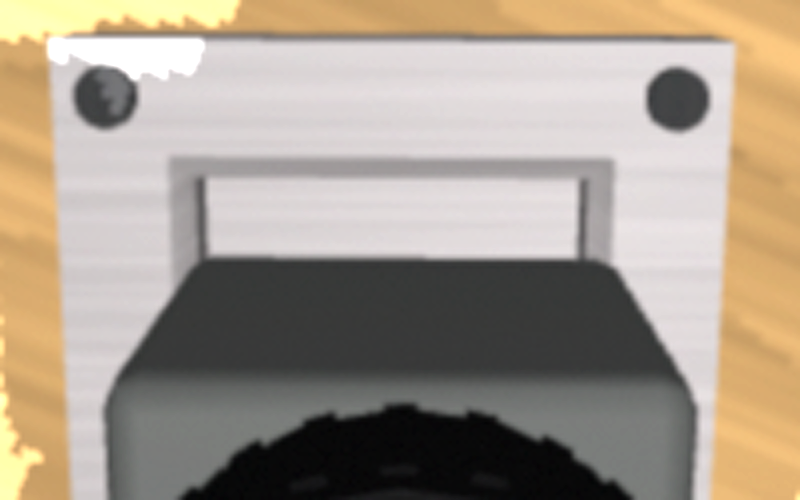

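```bash
python3 - <<'E'
from h import *
np.set_printoptions(precision=1,suppress=True)
c=np.load("w2.npy",allow_pickle=True).item()
yaw=.3953
ex=np.array([np.cos(yaw),np.sin(yaw)]);ey=np.array([-ex[1],ex[0]])
t=np.array([469.7,-6.7])
def P(n,pts,z):
    for x,y in pts:
        p=ray("w",(x+.5)/4-.5+220,(y+.5)/4-.5+135,z,c)[:2]-t;print(n,x,y,np.array([p@ex,p@ey]))
P("holder edge x=55",[(50,40),(733,42)],24)
P("screws",[(106,97),(678,99)],24)
P("mouth x=36.5",[(170,158),(613,158)],24)
P("jar bottom x=30",[(195,258),(622,258)],70.3)
P("jar top x=30",[(108,378),(693,378)],142.3)
E
```

```text
holder edge x=55 50 40 [57.9 57.9]
holder edge x=55 733 42 [ 57.5 -51.7]
screws 106 97 [48.8 49.3]
screws 678 99 [ 48.5 -43.3]
mouth x=36.5 170 158 [39.  39.3]
mouth x=36.5 613 158 [ 39.  -33.1]
jar bottom x=30 195 258 [30.6 30. ]
jar bottom x=30 622 258 [ 30.6 -29.4]
jar top x=30 108 378 [31.3 29.9]
jar top x=30 693 378 [ 31.3 -27.8]
```

```bash
python3 -m inch '[0.03,0.25,-2,0,0,0,-1,0.03,0.25,-4,0,0,0,-1,0.03,0.25,-4,0,0,0,-1,0.03,0.25,-4,0,0,0,-1,0.03,0.25,-4,0,0,0,-1]'; python3 - <<'E'
from h import *
import cv2
o=bot.get_obs();c=bot.calibration("wrist");print(o["tool_pos"],o["tcp_rot"])
im=bot.capture("wrist")[:,:,::-1];np.save("w3.npy",c,allow_pickle=True)
cv2.imwrite("pics/w3c.png",cv2.convertScaleAbs(cv2.resize(im[120:260,215:425],None,fx=3.8,fy=3.8,interpolation=2),alpha=1.5))
s=bot.capture("side")[:,:,::-1];cv2.imwrite("pics/s3c.png",cv2.convertScaleAbs(cv2.resize(s[195:280,330:410],None,fx=7,fy=7,interpolation=2),alpha=1.8))
E
```

```text
time: 4.8
tool_pos: [471.7, -5.8, 109.8]
tcp_rot: [-3.141, 0.001, 0.393]
contact_force: [0.4, 0.0, -5.9]
grip_width: 57.9
[471.65336389  -5.82893854 109.78777532] [-3.14074918e+00  1.24593655e-03  3.92737063e-01]
```

View pics/w3c.png

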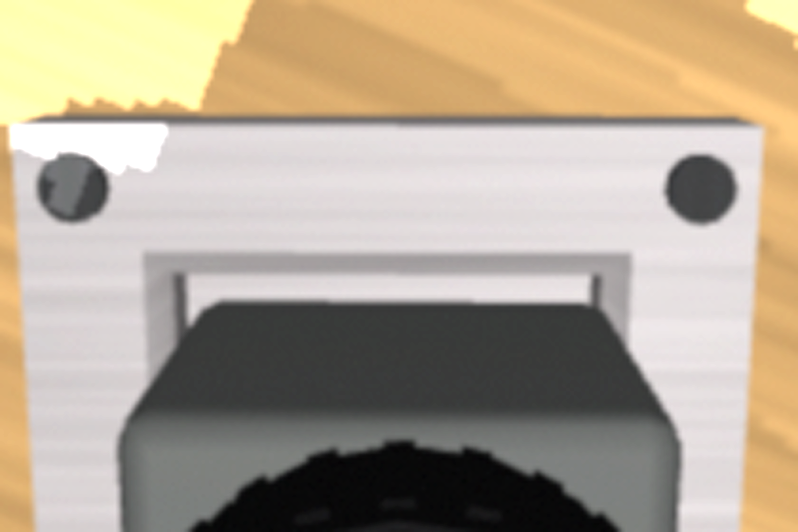

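View pics/s3c.png

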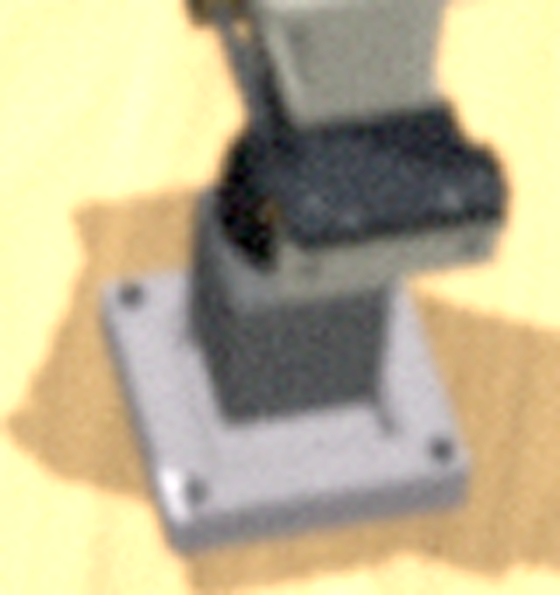

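```bash
python3 - <<'E'
from h import *
np.set_printoptions(precision=1,suppress=True)
c=np.load("w3.npy",allow_pickle=True).item()
yaw=.3927
ex=np.array([np.cos(yaw),np.sin(yaw)]);ey=np.array([-ex[1],ex[0]])
t=np.array([471.65,-5.83])
def P(n,pts,z):
    for x,y in pts:
        p=ray("w",(x+.5)/3.8-.5+215,(y+.5)/3.8-.5+120,z,c)[:2]-t;print(n,x,y,np.array([p@ex,p@ey]))
P("holder edge x=55",[(10,125),(762,127)],24)
P("screws",[(73,187),(701,188)],24)
P("mouth x=36.5",[(146,254),(631,254)],24)
P("jar bottom x=30",[(195,304),(610,304)],31.2)
P("jar top x=30",[(122,420),(680,420)],103.2)
print(ex,ey)
E
```

```text
holder edge x=55 10 125 [55.7 58.3]
holder edge x=55 762 127 [ 55.4 -51.8]
screws 73 187 [46.7 49.6]
screws 701 188 [ 46.5 -43.3]
mouth x=36.5 146 254 [36.8 39.2]
mouth x=36.5 631 254 [ 36.8 -33.3]
jar bottom x=30 195 304 [30.5 31.2]
jar bottom x=30 610 304 [ 30.5 -29.5]
jar top x=30 122 420 [30.9 29.9]
jar top x=30 680 420 [ 30.9 -28.1]
[0.9 0.4] [-0.4  0.9]
```

```bash
python3 -m inch '[-0.1,0.2,-0.4,0,0,0,-1,-0.1,0.2,-1,0,0,0,-1,-0.1,0.2,-1.7,0,0,0,-1,-0.1,0.2,-2.4,0,0,0,-1,-0.1,0.2,-2.6,0,0,0,-1]'; python3 -m inch '[0,0,0,0,0,0,-1,0,0,0,0,0,0,-1,0,0,0,0,0,0,-1,0,0,0,0,0,0,-1,0,0,0,0,0,0,-1]'
```

```text
time: 5.4
tool_pos: [470.8, -3.6, 84.1]
tcp_rot: [-3.141, 0.001, 0.393]
contact_force: [-4.0, -0.2, 14.8]
grip_width: 58.2
time: 5.9
tool_pos: [470.8, -3.6, 84.4]
tcp_rot: [-3.141, 0.0, 0.393]
contact_force: [-3.0, -0.4, 5.1]
grip_width: 57.9
```

```bash
python3 -m inch '[0,0,0,0,0,4,-1,0,0,0,0,0,8,-1,0,0,0,0,0,13,-1,0,0,0,0,0,18,-1,0,0,0,0,0,24,-1]'; python3 - <<'E'
from h import *
import cv2
o=bot.get_obs();c=bot.calibration("wrist");print(o["tool_pos"],o["tcp_rot"],o["moment"],o["contact_force"])
im=bot.capture("wrist")[:,:,::-1]
cv2.imwrite("pics/w4.png",cv2.convertScaleAbs(im,alpha=1.5))
s=bot.capture("side")[:,:,::-1];cv2.imwrite("pics/s4c.png",cv2.convertScaleAbs(cv2.resize(s[195:280,330:410],None,fx=7,fy=7,interpolation=2),alpha=1.8))
E
```

```text
time: 6.4
tool_pos: [471.6, -3.8, 84.5]
tcp_rot: [3.141, -0.001, 0.815]
contact_force: [-0.1, -0.8, 1.0]
grip_width: 57.8
[471.57238105  -3.811207    84.49135363] [ 3.14060739e+00 -5.42442722e-04  8.15351082e-01] [-0.08147334 -0.00175828 -0.24884089] [-0.12812743 -0.80383719  0.99407321]
```

View pics/w4.png

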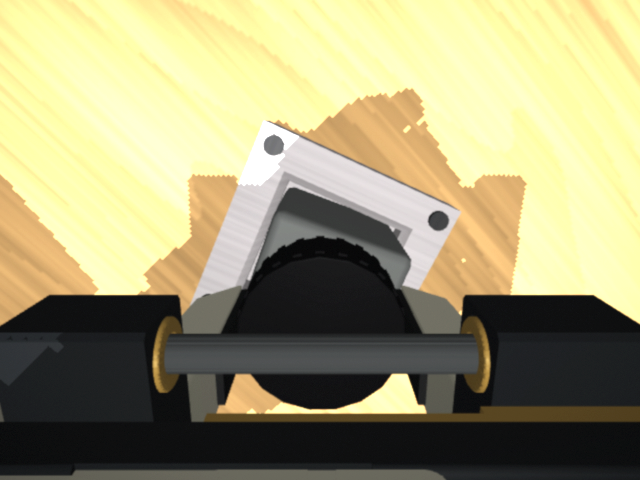

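View pics/s4c.png

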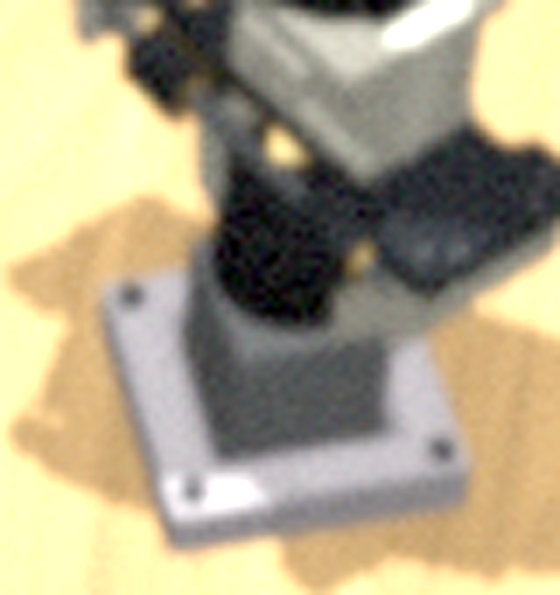

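The jar is seated (dark body in the pocket, side crop 290,370) and the cap has turned about 24° with the fingers. I'll continue.

```bash
for k in 1; do python3 -m inch '[0,0,0,0,0,5,-1,0,0,0,0,0,10,-1,0,0,0,0,0,15,-1,0,0,0,0,0,20,-1,0,0,0,0,0,25,-1]'; done; python3 -c "
from plant import bot;print(bot.get_obs()['moment'])"
```

```text
time: 7.0
tool_pos: [472.0, -3.9, 84.6]
tcp_rot: [3.139, -0.001, 1.249]
contact_force: [-0.7, 0.0, 1.9]
grip_width: 58.0
[ 0.03683711 -0.00388874 -0.21076615]
```

```bash
python3 -m inch '[0,0,0,0,0,4,-1,0,0,0,0,0,8,-1,0,0,0,0,0,12,-1,0,0,0,0,0,16,-1,0,0,0,0,0,19,-1]'; python3 -c "
from plant import bot;print(bot.get_obs()['moment'])"
```

```text
time: 7.5
tool_pos: [473.1, -3.9, 85.8]
tcp_rot: [3.137, -0.0, 1.581]
contact_force: [-1.8, 0.4, 10.3]
grip_width: 58.0
[ 0.09197879  0.27955305 -0.0767065 ]
```

The vertical force rose to 10 N and the moment dropped, so the threads are letting go. A little more turn, then I'll check before lifting.

```bash
python3 -m inch '[0,0,0,0,0,4,-1,0,0,0,0,0,8,-1,0,0,0,0,0,12,-1,0,0,0,0,0,12,-1,0,0,0,0,0,12,-1]'; python3 - <<'E'
from h import *
import cv2
o=bot.get_obs();print(o["moment"],o["contact_force"])
im=bot.capture("wrist")[:,:,::-1]
cv2.imwrite("pics/w5.png",cv2.convertScaleAbs(im,alpha=1.5))
s=bot.capture("side")[:,:,::-1];cv2.imwrite("pics/s5c.png",cv2.convertScaleAbs(cv2.resize(s[195:280,330:410],None,fx=7,fy=7,interpolation=2),alpha=1.8))
E
```

```text
time: 8.0
tool_pos: [473.5, -3.9, 86.4]
tcp_rot: [3.135, 0.0, 1.787]
contact_force: [-2.5, 1.0, 7.5]
grip_width: 58.1
[0.02108001 0.33252939 0.02385838] [-2.49179791  0.99901141  7.54704441]
```

View pics/w5.png

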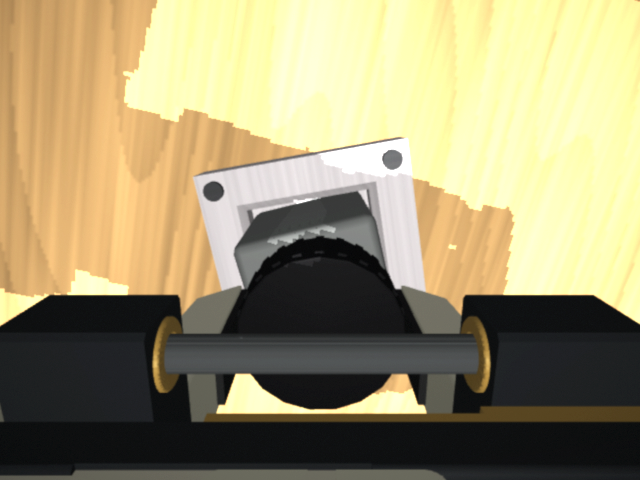

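View pics/s5c.png

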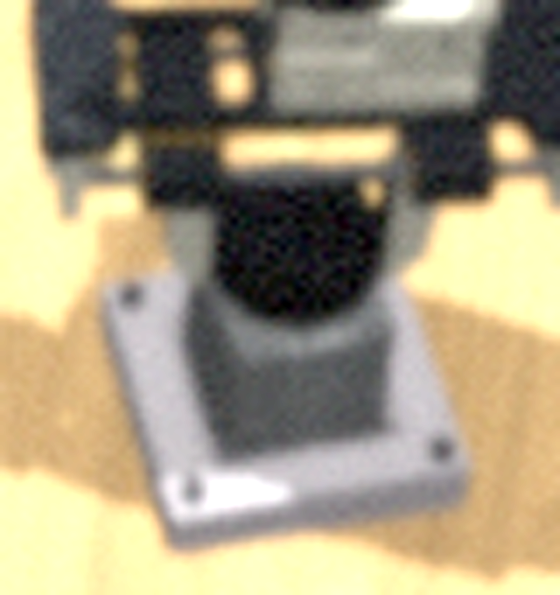

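The cap has turned about 80° on the seated jar, and the moment about z is near zero. Lifting straight up.

```bash
python3 -m inch '[0,0,0.3,0,0,0,-1,0,0,0.6,0,0,0,-1,0,0,1,0,0,0,-1,0,0,1.4,0,0,0,-1,0,0,1.8,0,0,0,-1]';  python3 -m inch '[0,0,0.6,0,0,0,-1,0,0,1.3,0,0,0,-1,0,0,2.2,0,0,0,-1,0,0,3,0,0,0,-1,0,0,3,0,0,0,-1]'; python3 - <<'E'
from h import *
import cv2
o=bot.get_obs();print(o["moment"],o["contact_force"])
c=bot.calibration("wrist");np.save("w6.npy",c,allow_pickle=True)
im=bot.capture("wrist")[:,:,::-1]
cv2.imwrite("pics/w6.png",cv2.convertScaleAbs(im,alpha=1.5))
s=bot.capture("side")[:,:,::-1];cv2.imwrite("pics/s6.png",s);cv2.imwrite("pics/s6c.png",cv2.convertScaleAbs(cv2.resize(s[195:280,330:410],None,fx=7,fy=7,interpolation=2),alpha=1.8))
E
```

```text
time: 8.6
tool_pos: [473.7, -3.9, 104.8]
tcp_rot: [3.135, 0.0, 1.787]
contact_force: [0.5, -0.8, -1.0]
grip_width: 57.8
time: 9.1
tool_pos: [474.5, -4.1, 136.2]
tcp_rot: [3.133, 0.001, 1.787]
contact_force: [0.3, -0.2, -0.6]
grip_width: 58.0
[-0.02223278 -0.13736589 -0.00584837] [ 0.2985288  -0.21176937 -0.57489564]
```

View pics/w6.png

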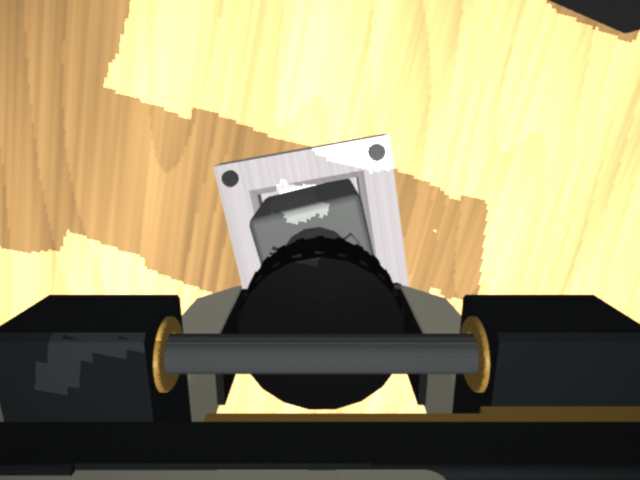

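View pics/s6c.png

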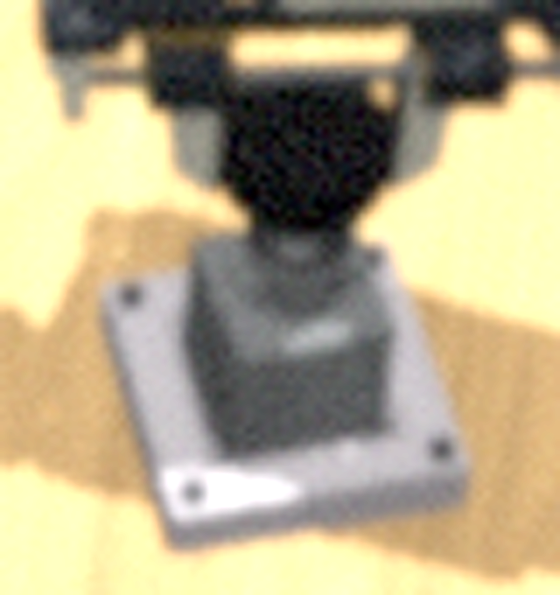

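View pics/s6.png

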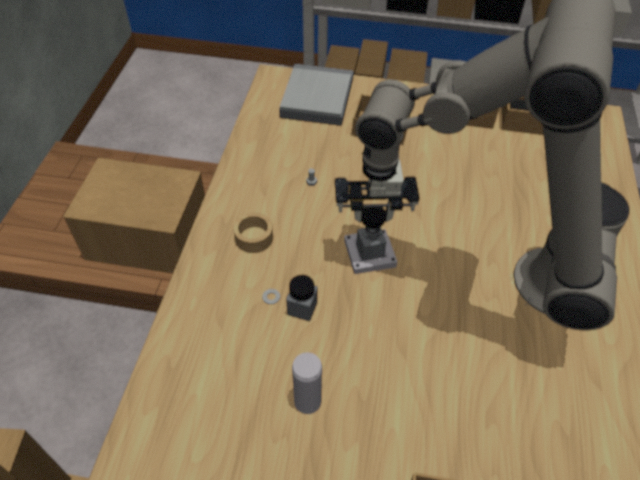

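```bash
python3 -m inch '[0,0,0,0,0,0,-1,0,0,0,0,0,0,-1,0,0,0,0,0,0,-1,0,0,0,0,0,0,-1,0,0,0,0,0,0,-1]'; python3 - <<'E'
from plant import bot
o=bot.get_obs();print(o["tool_pos"],o["contact_force"],abs(o["dq"]).max(),o["grip_width"])
bot.close_job()
E
```

```text
time: 9.7
tool_pos: [473.8, -3.9, 135.0]
tcp_rot: [3.135, 0.0, 1.787]
contact_force: [0.7, 0.2, -0.5]
grip_width: 58.3
[473.76696734  -3.9418139  134.97872622] [ 0.72320925  0.21116379 -0.50474441] 0.002231382892945487 58.266604703839356
the job is handed in; nothing more can be done
```

I seated the jar of bolts (the right-hand one in the top view) in the holder's pocket, still capped. I then turned its cap about 80° anticlockwise and lifted it straight off. The job was handed in at 9.7 s.

**Last checks**
- **Cap:** it is held level and still in the gripper (opening 58 mm), with its rim about 31 mm above the jar's mouth. That height comes from the tool height. The tool sits about 3 mm further along x than where the jar was seated, well inside the 25 mm allowed.
- **Threads:** they let go at about 68° of wrist turn, when the vertical force rose to 10 N and the twisting moment fell.
- **Jar:** the pictures after lifting show it seated in the pocket with its neck bare. The tool height when it went in (84.4 mm, 84.6 expected) also agrees with it sitting on the pocket floor.
- **Everything else:** in the last side picture the other jar, both samples, the tape and the spray look unmoved. The carton was hidden behind the arm, but it showed no change in the last top view, taken before the jar was seated, and the arm did not go near it afterwards.

**What disagreed:** the top and wrist cameras differed by 2 to 4 mm on the jar and holder positions. I placed the jar by the wrist view, measuring it relative to the holder. I did not measure the cap's turn relative to the jar directly; it should be about 75 to 80°, since the jar itself gives a few degrees in the pocket.

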